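# Rinse the steel nuts: fill the hopper and hold its spring gate open

### The arm

A 7-joint arm with a two-finger parallel gripper is mounted at the origin on the work surface. World frame = base frame: x ahead of the robot, y to its left, z up, the work surface at z = 0. Lengths are in m, angles in rad, forces in N, time in s.
With the tool pointing down it reaches from about 0.375 to 0.925 m from the base axis. Payload 3.1 kg.
Tool frame: the origin (TCP) lies at the very end of the fingers, on their centre line; the grasp point (between the pads) lies 19 mm behind it; y points along the fingers, z is the direction in which the jaws open and shut, and the axes are right-handed (so a half turn about y gives the same grasp; the last joint's range is limited). The gripper opens to 85 mm and grips with 20 to 120 N. Pads are 22 mm wide; open, the fingers measure 114 mm over their backs; the gripper's body (76 mm by 85 mm) begins 54 mm behind the grasp point. The pads swing forward as they close: fully open they stand 13 mm farther back than shut.
Start: joints at [1.027, 0.383, 0.044, 1.598, -0.018, 1.161, -0.05], TCP at [0.28, -0.586, 0.231] pointing down, gripper open.
Joint ranges: [-2.61, 2.61], [-0.41, 2.15], [-1.48, 1.57], [0, 2.5], [-1.57, 4.71], [0.05, 1.97], [-2.85, 2.85]. Speed limits (rad/s): [2.79, 2.79, 3.14, 3.14, 3.14, 3.14, 3.14].

### API

Orientations are given as [roll, pitch, yaw] about the fixed x, y, z axes, in that order (R = Rz(yaw) Ry(pitch) Rx(roll)).
In Python, from rig import move_to, line_to, goto_joints, let_go, close, pause, inverse_kinematics, state, grab_frame, get_calibration, IKError, close_job gives the robot as it stands. Calls block until the motion is done:
- move_to(position, orientation): joint-space move of the TCP to a pose.
- line_to(position, feed=0.15, rotation=None): straight line of the TCP; rotation=None keeps the orientation; feed is the mean speed in m/s.
- goto_joints(angles): joint-space move.
- let_go() and close(force=None): open the fingers fully, or close them until they stop; force is the grip in N (None keeps the last).
- pause(seconds).
- inverse_kinematics(position, orientation): joint angles nearest the present ones, or None.
- state(): the state.
- grab_frame(name): name is "side" or "top" or "wrist"; returns the picture (480x640x3 uint8, red, green, blue); there is no depth.
- get_calibration(name): a dict with "fov_y" (degrees; the focal length in pixels is half the picture's height over the tangent of half this angle, whatever the lens; pixels are square), "cx", "cy" (the principal point, pixels), "position" and "rotation" of the camera in the world. Camera axes: x right, y down, z forward; pixel columns grow to the right and rows downward; lengths in m; the calibration is good to about 2 mm. A picture is of the moment at which its call begins: read the wrist's pose just before it. get_calibration takes no time and is no camera call; for the wrist camera it gives the pose at the moment of the call.
A pose or a line that the arm cannot do raises IKError and nothing moves.
- close_job(): hands the job in, once; it reports no verdict.
The state is a dict: "t": time; "q": joint angles; "joint_velocities": joint speeds; "tau": joint torques, N m; "tool_pos": TCP position; "tool_rot": TCP orientation; "ft_force": force on the tool from outside, world axes, zero at the start; "wrist_torque": the same for the moment, N m; "gripper_width": finger opening in m.
Only numpy, scipy, OpenCV 4.12 (cv2) and the standard library are available. Lean on these libraries where they do the work, as an engineer would, in place of code of your own. Each camera call takes 0.05 s, during which the arm holds its last target. There are 200 camera calls.

### The job

Tip all four steel nuts out of the orange tub into the open hopper of the blue rinse station, then stand the tub back upright on its black mat and let go of it. After that, pull the hopper's black gate handle out until the red pointer is at the yellow marks on the rails, so that the nuts drop into the basket below, and keep it there: the gate springs shut when released, so finish while still holding the handle at the marks. Leave the spray bottle, funnel, brush and sponge where they are.

Things in the scene. Friction and masses are not known exactly. Their poses are not given: they have to be found in the camera images.
- tub: orange open plastic tub, 127 mm long (x), 66 mm wide (y), 60 mm tall, walls 3 mm, about 120 g. Origin: underside, mid-width; z up, -x the sloping pouring front, at first roughly towards the robot. Floor x -30 to +50 mm, rear wall at +53. Side walls upright, parallel, 60 mm tall for x -30 to +53, 43 mm tall beside the front ramp: grip across them (66 mm) near x = 0
- tub_lip (a point): middle of the tub's pouring lip, at (-74, 0, 33) mm in the tub's frame: a ramp rises at 35 degrees from the floor to it. The nuts slide out over it when the front is tipped down by about 65 to 80 degrees (smooth plastic, friction about 0.3)
- mat: black rubber mat fixed on the bench, 200 x 170 mm, 3 mm thick; origin at the centre of its underside
- station: fixed blue rinse station; origin on the bench under the hopper's centre, z up, -x its front, roughly towards the robot, where the gate comes out. Hopper: open mouth 140 mm (x) by 150 mm (y) centred on the origin, rim at z = 160 mm, outer faces at x = +-74 mm, y = +-84 mm; smooth slopes lead to an outlet 60 by 80 mm just over the gate plate (top at z = 90 mm)
- basket (a point): centre of the floor of the aluminium wash basket under the hopper, open at the top, 124 mm (station x) by 140 mm (y), 68 mm tall
- gate (a joint): how far the gate is pulled out towards the station's -x, in m: 0 shut, 0.070 with the red pointer at the middle of the yellow marks, 0.064 to 0.076 within the marks, 0.090 at the stop. A spring pulls it shut with about 3 N when shut and 7 N at the mark; it does not latch. From about 0.062 on the outlet is clear and the nuts have dropped
- gate_handle: black upright handle on the gate's flat tongue, 20 mm (x) by 40 mm (y) by 50 mm tall, axes as the station's; origin at the centre of its underside, on the tongue, at station (-125 mm - gate value, 0, 90 mm); 41 mm clear of the hopper's front when shut. Grip from above across x or y, fingertips 3 mm or more over the tongue. A red pointer line crosses the tongue at its foot
- mark (a point): midpoint between the yellow marks (12 mm long), one on each guide rail; the handle's origin is here when the gate is at 0.070. The rails run forward from the hopper to station x = -222 mm at y = +-46 mm, 8 mm wide, tops level with the tongue
- nut1: hexagonal steel nut, 17 mm across flats, 10 mm thick, 16 g, one of four lying in the tub; origin at the centre of its lower face
- nut2: hexagonal steel nut, 17 mm across flats, 10 mm thick, 16 g, one of four lying in the tub; origin at the centre of its lower face
- nut3: hexagonal steel nut, 17 mm across flats, 10 mm thick, 16 g, one of four lying in the tub; origin at the centre of its lower face
- nut4: hexagonal steel nut, 17 mm across flats, 10 mm thick, 16 g, one of four lying in the tub; origin at the centre of its lower face
- sprayer: yellow spray bottle with a black head, 68 mm across and 178 mm tall, standing behind the work; origin at the centre of its underside
- funnel: green plastic funnel standing mouth down, 90 mm across, 85 mm tall; origin at the centre of its underside
- brush: hand brush lying flat on the bench; origin under its middle, x along its length
- sponge: yellow sponge block, 90 x 60 x 30 mm, lying on the bench nearest the robot; origin at the centre of its underside
Mind the look-alikes: they are no part of the job. What is meant by the tub is not purple or white, and is the smaller of those in its own colour.

How it is judged:
On the way, in this order (a step that is already met when the one before it is completed fails the run):
1. all four nuts lie in the hopper, on the shut gate (x of nut1 in the frame of station between -0.07 and 0.07 m and y of nut1 in the frame of station between -0.075 and 0.075 m and z of nut1 in the frame of station between 0.08 and 0.165 m and x of nut2 in the frame of station between -0.07 and 0.07 m and y of nut2 in the frame of station between -0.075 and 0.075 m and z of nut2 in the frame of station between 0.08 and 0.165 m and x of nut3 in the frame of station between -0.07 and 0.07 m and y of nut3 in the frame of station between -0.075 and 0.075 m and z of nut3 in the frame of station between 0.08 and 0.165 m and x of nut4 in the frame of station between -0.07 and 0.07 m and y of nut4 in the frame of station between -0.075 and 0.075 m and z of nut4 in the frame of station between 0.08 and 0.165 m and value of joint gate below 0.01 m), for 0.2 s.
2. the tub stands upright on its mat, let go, the nuts still in the hopper over the shut gate (all of step 1 and x of tub in the frame of mat between -0.1 and 0.1 m and y of tub in the frame of mat between -0.085 and 0.085 m and z of tub in the frame of mat between 0 and 0.007 m and angle between tub's own z axis and vertical below 0.1 rad and linear speed of tub below 0.03 m/s and contact force between each of the arm, the fingers and tub below 0.3 N), for 0.2 s.
3. the gate is held at the mark by the fingers and all nuts have dropped into the basket (value of joint gate between 0.064 and 0.076 m and contact force between the fingers and gate_handle above 2 N and x of nut1 in the frame of station between -0.06 and 0.06 m and y of nut1 in the frame of station between -0.068 and 0.068 m and z of nut1 in the frame of station between -0.002 and 0.07 m and x of nut2 in the frame of station between -0.06 and 0.06 m and y of nut2 in the frame of station between -0.068 and 0.068 m and z of nut2 in the frame of station between -0.002 and 0.07 m and x of nut3 in the frame of station between -0.06 and 0.06 m and y of nut3 in the frame of station between -0.068 and 0.068 m and z of nut3 in the frame of station between -0.002 and 0.07 m and x of nut4 in the frame of station between -0.06 and 0.06 m and y of nut4 in the frame of station between -0.068 and 0.068 m and z of nut4 in the frame of station between -0.002 and 0.07 m), for 0.2 s.
At the end, for the whole second after the job is handed in: The fingers hold the gate handle (more than 2 N) with the gate pulled out 64 to 76 mm (pointer within the yellow marks) and still, all four nuts are in the basket, and the empty tub stands upright (within 0.1 rad) at rest on its mat (its centre on the mat), not touched by the robot (all of step 3 and x of tub in the frame of mat between -0.1 and 0.1 m and y of tub in the frame of mat between -0.085 and 0.085 m and z of tub in the frame of mat between 0 and 0.007 m and angle between tub's own z axis and vertical below 0.1 rad and linear speed of tub below 0.03 m/s and contact force between each of the arm, the fingers and tub below 0.3 N and velocity of joint gate between -0.01 and 0.01 m/s); the arm keeps its last pose, push and grip.
It fails at once if the sprayer is moved by more than 30 mm or tipped (distance of sprayer from where it was at the start of the episode above 0.03 m or angle between sprayer's own z axis and vertical above 0.35 rad).
It fails at once if the funnel is moved by more than 30 mm or tipped (distance of funnel from where it was at the start of the episode above 0.03 m or angle between funnel's own z axis and vertical above 0.35 rad).
It fails at once if the brush is moved by more than 30 mm or tipped (distance of brush from where it was at the start of the episode above 0.03 m or angle between brush's own z axis and vertical above 0.35 rad).
It fails at once if the sponge is moved by more than 30 mm or tipped (distance of sponge from where it was at the start of the episode above 0.03 m or angle between sponge's own z axis and vertical above 0.35 rad).
It also fails if it takes over 72 s, if anything falls off the work surface, if the arm or the gripper's body presses on something with over 40 N, if the wrist force passes 120 N, or if a joint passes its speed limit or range.

## Working session

There is one attempt and no reset: what is moved stays moved. The work goes in short steps, each a Python script; the robot and the scene stay as the last script left them, time stands still between calls to the robot, and variables do not carry over. Pictures are saved under pics/ and viewed, about 8 in all and at most 12, crops included, and the job is handed in when it is done.

```bash
mkdir -p pics; ls; python3 - <<'E'
from rig import *
import cv2,numpy as np
for n in("top","side"):
    c=get_calibration(n);print(n,c)
    cv2.imwrite(f"pics/{n}0.png",cv2.cvtColor(grab_frame(n),cv2.COLOR_RGB2BGR))
print(state())
E
```

```text
pics
top {'fov_y': 46.69881300057689, 'cx': 306.84705307709464, 'cy': 236.16127546930903, 'position': array([ 0.31765015, -0.00625483,  1.37565048]), 'rotation': array([-3.01068544, -0.01240425, -1.58699865])}
side {'fov_y': 45.353097669768076, 'cx': 322.885181980504, 'cy': 236.83781021248623, 'position': array([-0.28874332,  1.00614243,  0.95851679]), 'rotation': array([-2.17737258,  0.02220264, -2.51725716])}
{'t': 0.1, 'q': array([ 1.02721431,  0.38375196,  0.04384085,  1.59938443, -0.01790669,
        1.16122012, -0.04990646]), 'joint_velocities': array([ 3.74841901e-05, -1.70273432e-03, -1.10037531e-03, -5.50999235e-03,
       -3.75508930e-04, -8.48631639e-05, -1.23862994e-03]), 'tau': array([ 2.42689690e-03, -4.34725893e+01,  1.02921009e+00, -2.50452501e+01,
        1.08948100e-02,  5.43295930e-03,  6.74457098e-06]), 'tool_pos': array([ 0.27989214, -0.58571758,  0.23002875]), 'tool_rot': array([-1.57316471e+00, -1.19357676e-04, -2.69574316e+00]), 'ft_force': array([ 0.2379594 , -0.09804254, -0.20072982]), 'wrist_torque': array([-0.01090222,  0.01242252,  0.01388295]), 'gripper_width': 0.08576660103943937}
```

View pics/top0.png

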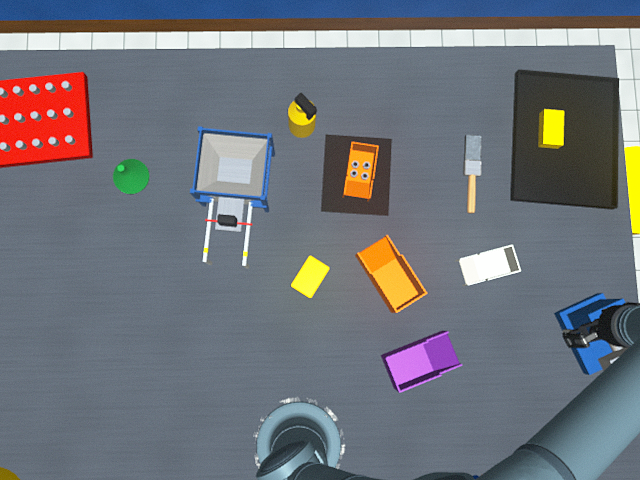

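View pics/side0.png

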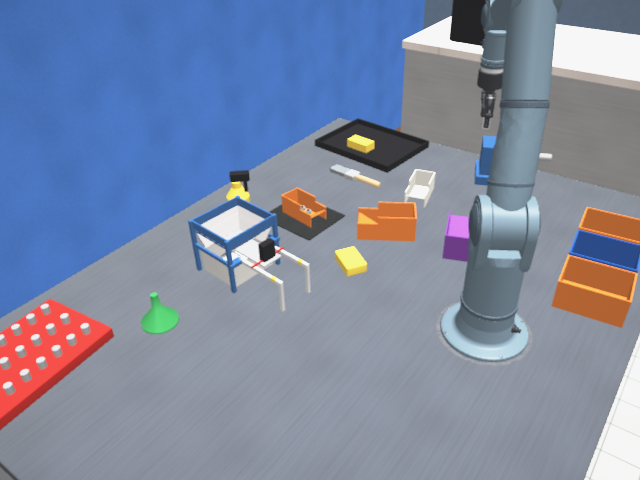

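Candidates for the tub (top picture): the small orange one on the black mat with nuts (361,171), the larger orange one (392,273), a purple one (421,361) and a white one (490,264). There are also orange bins beside the robot in the side view. I choose (361,171) and will check it in a close crop. The station is at (233,165), with the handle at (227,220) and the rails at (208,232) and (246,240).

```bash
cat > h.py <<'E'
from rig import *
import cv2,numpy as np
from scipy.spatial.transform import Rotation as Ro
def rotm(r): return Ro.from_euler('xyz',r).as_matrix()
def ray(c,uv):
    f=240/np.tan(np.radians(c['fov_y'])/2)
    d=rotm(c['rotation'])@np.array([(uv[0]-c['cx'])/f,(uv[1]-c['cy'])/f,1]); return np.array(c['position']),d
def plane(c,uv,z):
    p,d=ray(c,uv); return p+d*(z-p[2])/d[2]
def proj(c,P):
    f=240/np.tan(np.radians(c['fov_y'])/2)
    q=rotm(c['rotation']).T@(np.array(P)-c['position']); return np.array([c['cx']+f*q[0]/q[2],c['cy']+f*q[1]/q[2]])
def blobs(im,lo,hi,roi,minA=20):
    hsv=cv2.cvtColor(im,cv2.COLOR_RGB2HSV);m=cv2.inRange(hsv,np.array(lo),np.array(hi))
    k=np.zeros_like(m);x0,y0,x1,y1=roi;k[y0:y1,x0:x1]=255
    cs,_=cv2.findContours(m&k,cv2.RETR_EXTERNAL,cv2.CHAIN_APPROX_NONE)
    return [c for c in cs if cv2.contourArea(c)>=minA]
def save(n,im,roi,s):
    x0,y0,x1,y1=roi;cv2.imwrite(f"pics/{n}.png",cv2.resize(cv2.cvtColor(im[y0:y1,x0:x1],cv2.COLOR_RGB2BGR),None,fx=s,fy=s,interpolation=cv2.INTER_CUBIC))
E
python3 - <<'E'
from h import *
np.set_printoptions(precision=4,suppress=True)
im=grab_frame("top");c=get_calibration("top")
save("crop1",im,(180,110,400,275),3.6)
def show(n,cs,z):
    for k in cs:
        r=cv2.minAreaRect(k);print(n,cv2.contourArea(k),np.round(r[0],1),"ctr",plane(c,r[0],z)[:2],"box",[list(np.round(plane(c,p,z)[:2],3)) for p in cv2.boxPoints(r)], np.round(cv2.boxPoints(r)).tolist())
show("tub",blobs(im,(5,120,80),(17,255,255),(320,130,392,215)),.05)
show("blue",blobs(im,(100,120,60),(125,255,255),(185,120,280,215)),.16)
show("mat",blobs(im,(0,0,0),(180,255,50),(315,130,395,220),100),.003)
show("yel",blobs(im,(20,100,100),(35,255,255),(195,205,260,270),3),.09)
show("red",blobs(im,(0,150,100),(4,255,255),(195,205,260,235),3),.09)
show("handle",blobs(im,(0,0,0),(180,255,50),(210,205,245,235),30),.14)
show("spray",blobs(im,(20,100,100),(35,255,255),(280,90,320,140),20),.1)
E
```

```text
tub 1486.5 [360.4 170.9] ctr [ 0.6509 -0.1591] box [[np.float64(0.586), np.float64(-0.112)], [np.float64(0.728), np.float64(-0.137)], [np.float64(0.716), np.float64(-0.207)], [np.float64(0.575), np.float64(-0.181)]] [[342.0, 197.0], [350.0, 140.0], [379.0, 145.0], [370.0, 202.0]]
blue 5054.5 [232.  168.4] ctr [0.6329 0.1411] box [[np.float64(0.554), np.float64(0.237)], [np.float64(0.733), np.float64(0.222)], [np.float64(0.713), np.float64(0.043)], [np.float64(0.535), np.float64(0.062)]] [[189.0, 203.0], [196.0, 126.0], [275.0, 133.0], [268.0, 211.0]]
yel 13.5 [244.9 253.6] ctr [0.448  0.1195] box [[np.float64(0.445), np.float64(0.126)], [np.float64(0.454), np.float64(0.124)], [np.float64(0.451), np.float64(0.113)], [np.float64(0.442), np.float64(0.115)]] [[242.0, 255.0], [243.0, 251.0], [248.0, 252.0], [247.0, 256.0]]
yel 11.0 [205. 250.] ctr [0.4577 0.2118] box [[np.float64(0.462), np.float64(0.216)], [np.float64(0.462), np.float64(0.207)], [np.float64(0.453), np.float64(0.207)], [np.float64(0.453), np.float64(0.216)]] [[203.0, 248.0], [207.0, 248.0], [207.0, 252.0], [203.0, 252.0]]
red 4.5 [244.  223.4] ctr [0.5188 0.1215] box [[np.float64(0.519), np.float64(0.138)], [np.float64(0.522), np.float64(0.138)], [np.float64(0.518), np.float64(0.105)], [np.float64(0.515), np.float64(0.105)]] [[237.0, 223.0], [237.0, 222.0], [251.0, 224.0], [251.0, 225.0]]
red 4.0 [210.5 220.1] ctr [0.5277 0.1994] box [[np.float64(0.528), np.float64(0.212)], [np.float64(0.531), np.float64(0.212)], [np.float64(0.528), np.float64(0.186)], [np.float64(0.525), np.float64(0.187)]] [[205.0, 220.0], [205.0, 219.0], [216.0, 220.0], [216.0, 221.0]]
spray 624.0 [299.  121.1] ctr [ 0.7617 -0.0105] box [[np.float64(0.754), np.float64(0.041)], [np.float64(0.814), np.float64(0.004)], [np.float64(0.77), np.float64(-0.062)], [np.float64(0.71), np.float64(-0.025)]] [[277.0, 125.0], [292.0, 100.0], [321.0, 118.0], [305.0, 142.0]]
```

View pics/crop1.png

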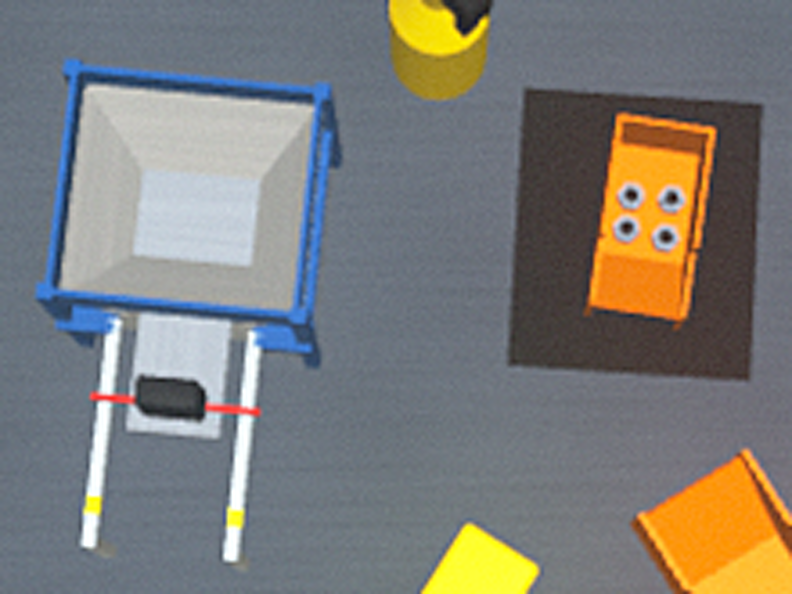

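```bash
python3 - <<'E'
from h import *
np.set_printoptions(precision=4,suppress=True)
c=get_calibration("top")
def P(u,v,z): return plane(c,(180+u/3.6-.5,110+v/3.6-.5),z)[:2]
r=[P(72,68,.16),P(322,90,.16),P(303,318,.16),P(43,290,.16)];print("rim",r,"mean",np.mean(r,0))
a,b=P(617,115,.06),P(716,129,.06);print("tub rear",a,b,np.linalg.norm(a-b),"mid",(a+b)/2)
l,m=P(590,306,.037),P(685,320,.037);print("lip",l,m,np.linalg.norm(l-m),(l+m)/2)
fl=[P(605,252,.005),P(690,266,.005)];print("floor/ramp",fl)
mt=[P(525,89,.003),P(762,104,.003),P(749,379,.003),P(510,365,.003)];print("mat",mt,np.mean(mt,0))
print("handle top",P(171,386,.14))
for q in [(631,195),(672,198),(627,228),(666,237)]: print(P(*q,.013))
print(get_calibration("wrist"), state()['tool_pos'])
E
```

```text
rim [array([0.7264, 0.2145]), array([0.7102, 0.0579]), array([0.5648, 0.0707]), array([0.5846, 0.2311])] mean [0.6465 0.1435]
tub rear [ 0.7225 -0.1368] [ 0.7119 -0.2038] 0.06784534694927549 mid [ 0.7172 -0.1703]
lip [ 0.5955 -0.1171] [ 0.5849 -0.1817] 0.0654413526797797 [ 0.5902 -0.1494]
floor/ramp [array([ 0.6405, -0.1312]), array([ 0.6297, -0.1906])]
mat [array([ 0.7599, -0.0777]), array([ 0.7468, -0.2457]), array([ 0.5492, -0.2295]), array([ 0.5614, -0.0631])] [ 0.6543 -0.154 ]
handle top [0.5268 0.1546]
[ 0.6791 -0.1497]
[ 0.6766 -0.1784]
[ 0.6555 -0.1463]
[ 0.6487 -0.1734]
{'fov_y': 63.66211918480468, 'cx': 314.3866063197702, 'cy': 239.03000295635758, 'position': array([ 0.3443, -0.5552,  0.3732]), 'rotation': array([ 2.8533,  0.0024, -1.1246])} [ 0.28   -0.5858  0.2302]
```

Tub chosen and confirmed: small, orange, four nuts, ramp towards the robot. Lip to rear measures 128.7 mm against 127, and the width 66–68 mm against 66. This gives tub origin (0.664, -0.1615) and yaw -0.163. For the station, marks and rim agree within 2 mm: origin (0.6467, 0.1445), yaw -0.105. Next I check reachability.

```bash
cat >> h.py <<'E'
TUB=np.array([.6638,-.1615]);TY=-.163
ST=np.array([.6467,.1445]);SY=-.105
def ori(yaw,tip=0,flip=False):
    R=Ro.from_euler('xyz',[-np.pi/2,-tip,yaw])
    if flip: R=R*Ro.from_euler('y',np.pi)
    return R.as_euler('xyz')
def stn(x,y,z):
    c,s=np.cos(SY),np.sin(SY);return np.array([ST[0]+c*x-s*y,ST[1]+s*x+c*y,z])
H=.036   # grasp height in tub frame (TCP 0.019 further on, along -tub z)
def tcp_for_lip(lip,tip,yaw,tcpz=.017):
    # TCP position in tub frame (0,0,tcpz); lip (-.074,0,.033)
    R=Ro.from_euler('xyz',[0,-tip,yaw]);return np.array(lip)+R.apply([.074,0,tcpz-.033])
E
python3 - <<'E'
from h import *
np.set_printoptions(precision=2,suppress=True)
for f in(0,1):
  print(f)
  for n,p,o in [("above",[*TUB,.2],ori(TY,0,f)),("grasp",[*TUB,.02],ori(TY,0,f)),("up",[*TUB,.32],ori(TY,0,f)),("mid",[.56,0,.34],ori(-.1,.3,f)),
    *[(f"tip{d}",tcp_for_lip(stn(.015,0,z),np.radians(d),SY),ori(SY,np.radians(d),f)) for d,z in [(0,.25),(30,.22),(45,.2),(60,.165),(78,.16)]],
    ("handle",stn(-.125,0,.098),ori(SY+np.pi/2*0,0,f)),("pulled",stn(-.195,0,.098),ori(SY,0,f))]:
    print(n,np.array(p),inverse_kinematics(list(p),list(o)))
E
```

```text
0
above [ 0.66 -0.16  0.2 ] [ 0.57  0.53 -0.54  1.51  0.29  1.18  1.39]
grasp [ 0.66 -0.16  0.02] [ 0.55  0.74 -0.51  1.61  0.43  0.9   1.29]
up [ 0.66 -0.16  0.32] [ 0.57  0.45 -0.54  1.38  0.23  1.38  1.43]
mid [0.56 0.   0.34] [ 0.45 -0.03 -0.54  1.88  0.05  0.99  1.35]
tip0 [0.74 0.14 0.23] [ 0.25  0.7  -0.79  1.29  0.49  1.35  0.94]
tip30 [0.73 0.14 0.24] [ 0.24  0.39 -0.7   1.74  0.75  0.73  0.63]
tip45 [0.72 0.14 0.24] [ 0.65  0.61 -1.3   1.94  1.57  0.88  0.03]
tip60 [0.71 0.14 0.22] [ 0.09  0.35 -0.61  2.14  2.03  0.69 -0.7 ]
tip78 [0.69 0.14 0.23] [ 0.49  0.78 -1.14  2.25  2.52  1.36 -0.72]
handle [0.52 0.16 0.1 ] [ 0.4   0.53 -0.93  1.92  0.53  0.95  0.68]
pulled [0.45 0.16 0.1 ] [ 0.48  0.45 -1.04  2.07  0.5   0.9   0.62]
1
above [ 0.66 -0.16  0.2 ] [ 0.29  0.48 -0.15  1.53  0.08  1.14 -1.61]
grasp [ 0.66 -0.16  0.02] [ 0.25  0.68 -0.1   1.63  0.08  0.84 -1.61]
up [ 0.66 -0.16  0.32] [ 0.31  0.4  -0.18  1.39  0.07  1.36 -1.6 ]
mid [0.56 0.   0.34] [ 0.53 -0.02 -0.62  1.88  0.05  0.99 -1.78]
tip0 [0.74 0.14 0.23] [ 0.06  0.61 -0.46  1.3   0.27  1.29 -2.08]
tip30 [0.73 0.14 0.24] [ 0.19  0.38 -0.64  1.75  0.71  0.72 -2.49]
tip45 [0.72 0.14 0.24] [-0.81  0.26  0.47  2.    0.86  0.3  -2.82]
tip60 [0.71 0.14 0.22] [-0.88  0.31  0.48  2.18  2.13  0.44  2.13]
tip78 [0.69 0.14 0.23] [-0.57  0.4   0.04  2.29  2.39  1.    1.86]
handle [0.52 0.16 0.1 ] [ 0.18  0.43 -0.65  1.93  0.33  0.89 -2.31]
pulled [0.45 0.16 0.1 ] [ 0.2   0.33 -0.71  2.08  0.29  0.83 -2.35]
```

```bash
python3 - <<'E'
from h import *
np.set_printoptions(precision=3,suppress=True)
move_to([*TUB,.2],list(ori(TY)));s=state();print(s['t'],s['tool_pos'],s['tool_rot'],s['q'])
c=get_calibration("wrist");im=grab_frame("wrist")
cy,sy=np.cos(TY),np.sin(TY)
for x,y,z in [(.053,.033,.063),(.053,-.033,.063),(-.03,.033,.063),(-.03,-.033,.063),(-.074,.033,.039),(-.074,-.033,.039)]:
    u=proj(c,[TUB[0]+cy*x-sy*y,TUB[1]+sy*x+cy*y,z]);print(u)
    cv2.circle(im,tuple(int(round(a)) for a in u),4,(0,255,0),1)
save("w1",im,(0,0,640,480),1)
E
```

```text
2.2083 [ 0.663 -0.164  0.2  ] [-1.572  0.    -0.166] [ 0.573  0.532 -0.543  1.515  0.289  1.176  1.385]
[360.053 292.076]
[276.138 292.233]
[363.566 186.798]
[272.634 187.021]
[361.668 123.638]
[274.04  123.883]
```

View pics/w1.png

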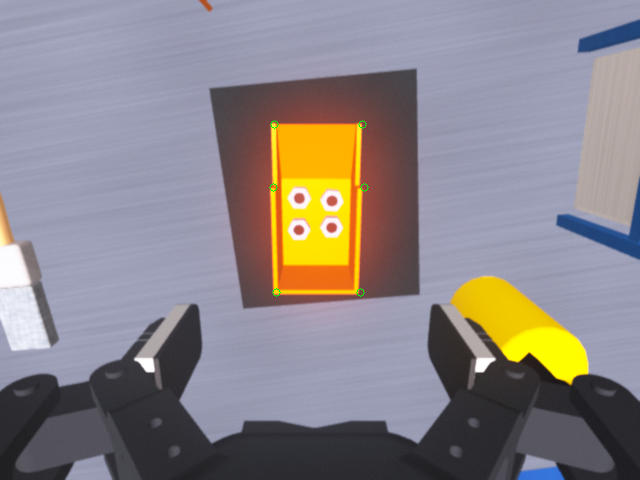

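The wrist picture shows the tub with four nuts at (300,198)–(331,228). The predicted corners fall on the tub to within 3 px, and the sprayer on the right is clear of the descent.

```bash
python3 - <<'E'
from h import *
np.set_printoptions(precision=3,suppress=True)
line_to([*TUB,.021],feed=.12);s=state();print(s['t'],s['tool_pos'],s['ft_force'])
close(45);s=state();print(s['t'],s['tool_pos'],s['gripper_width'],s['ft_force'])
line_to([*TUB,.12],feed=.1);line_to([*TUB,.32],feed=.2);s=state();print(s['t'],s['tool_pos'],s['gripper_width'],s['ft_force'])
tgt=tcp_for_lip(stn(.015,0,.26),np.radians(20),SY)
line_to([.56,-.02,.36],feed=.15,rotation=list(ori(SY,np.radians(10))))
print(state()['q'])
line_to(list(tgt),feed=.15,rotation=list(ori(SY,np.radians(20))))
s=state();print(s['t'],s['tool_pos'],s['gripper_width'],s['q'])
for d,z in [(30,.22),(45,.2),(50,.175),(60,.165),(78,.16)]:
    print(d,inverse_kinematics(list(tcp_for_lip(stn(.015,0,z),np.radians(d),SY)),list(ori(SY,np.radians(d)))))
save("s1",grab_frame("side"),(160,120,400,320),3)
E
```

```text
3.9 [ 0.665 -0.162  0.022] [-0.109 -0.493  0.068]
4.2167 [ 0.665 -0.162  0.022] 0.06563611826375587 [-0.334 -0.279  2.151]
6.5083 [ 0.663 -0.161  0.318] 0.06560589278704132 [ 0.204 -0.645 -2.08 ]
[ 0.609  0.057 -0.678  1.75   0.071  1.177  1.377]
9.6833 [0.736 0.134 0.271] 0.0654840498378967 [ 0.214  0.435 -0.665  1.566  0.519  0.959  0.856]
30 [ 0.165  0.37  -0.601  1.747  0.691  0.71   0.662]
45 [-0.061  0.268 -0.37   1.964  1.19   0.469  0.103]
50 [-0.267  0.273 -0.161  2.048  1.547  0.426 -0.298]
60 [-0.381  0.288 -0.082  2.158  2.051  0.565 -0.838]
78 [-0.239  0.423 -0.311  2.275  2.397  1.078 -1.158]
```

View pics/s1.png

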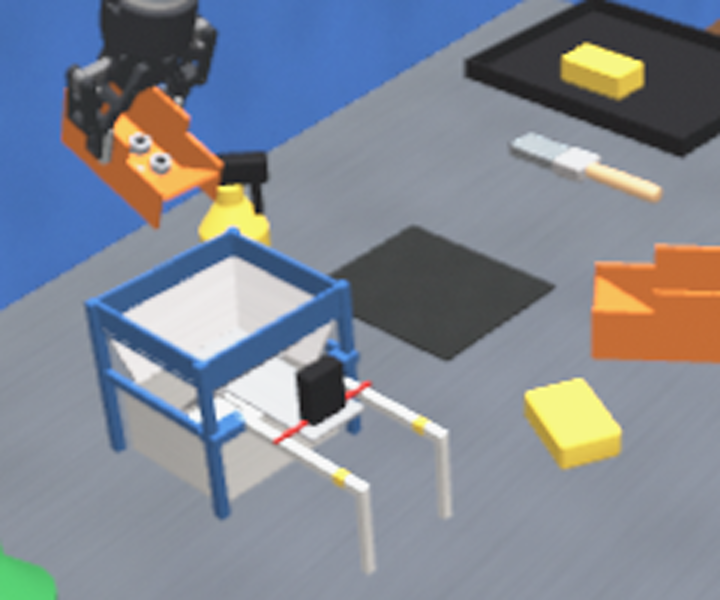

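The side picture shows the tub held, tipped about 20°, over the back of the hopper at crop (140,150), with the nuts still in it. The gate is shut. Next I tip slowly.

```bash
python3 - <<'E'
from h import *
np.set_printoptions(precision=3,suppress=True)
for d,z in [(30,.235),(38,.215),(45,.195),(50,.18),(55,.17),(60,.165),(66,.162),(72,.16),(78,.16)]:
    p=tcp_for_lip(stn(.015,0,z),np.radians(d),SY);L=np.linalg.norm(p-state()['tool_pos'])
    try: line_to(list(p),feed=max(.01,L/1.0),rotation=list(ori(SY,np.radians(d))))
    except IKError as e: print(d,e);break
    s=state();print(d,s['t'],s['tool_pos']-p,s['gripper_width'],s['q'],s['ft_force'])
pause(.6)
save("s2",grab_frame("side"),(160,120,400,320),3)
save("t2",grab_frame("top"),(180,110,400,275),3.6)
s=state();print(s['t'],s['ft_force'])
E
```

```text
30 10.825 [ 0. -0.  0.] 0.0656304023107459 [ 0.178  0.356 -0.615  1.731  0.668  0.733  0.687] [-0.293 -0.457 -1.223]
38 11.925 [0. 0. 0.] 0.06550760157161215 [ 0.098  0.306 -0.531  1.858  0.89   0.573  0.44 ] [ 0.926 -0.341 -1.916]
45 13.0417 [0. 0. 0.] 0.06574381776117617 [-0.013  0.281 -0.425  1.965  1.229  0.48   0.073] [ 0.646 -0.465 -2.044]
50 14.15 [ 0. -0.  0.] 0.06541884730923331 [-0.08   0.283 -0.37   2.035  1.551  0.475 -0.265] [ 0.208 -0.021 -1.769]
55 14.9583 [ 0. -0.  0.] 0.06542068148293577 [-0.103  0.295 -0.366  2.094  1.834  0.534 -0.556] [ 0.879  0.306 -1.922]
60 15.575 [ 0.    -0.     0.001] 0.0656689473280699 [-0.106  0.312 -0.384  2.144  2.036  0.632 -0.76 ] [-0.175 -0.109 -0.36 ]
66 16.375 [ 0. -0.  0.] 0.06543971235327495 [-0.112  0.342 -0.403  2.196  2.202  0.774 -0.927] [ 1.217  0.034 -0.723]
72 17.225 [ 0. -0.  0.] 0.06517784791518562 [-0.126  0.385 -0.412  2.238  2.318  0.934 -1.042] [ 0.895 -0.04  -1.399]
78 18.1667 [0. 0. 0.] 0.06547149246097154 [-0.147  0.437 -0.411  2.27   2.402  1.101 -1.123] [-0.126  0.214 -0.393]
18.8667 [-0.266 -0.698 -1.09 ]
```

View pics/s2.png

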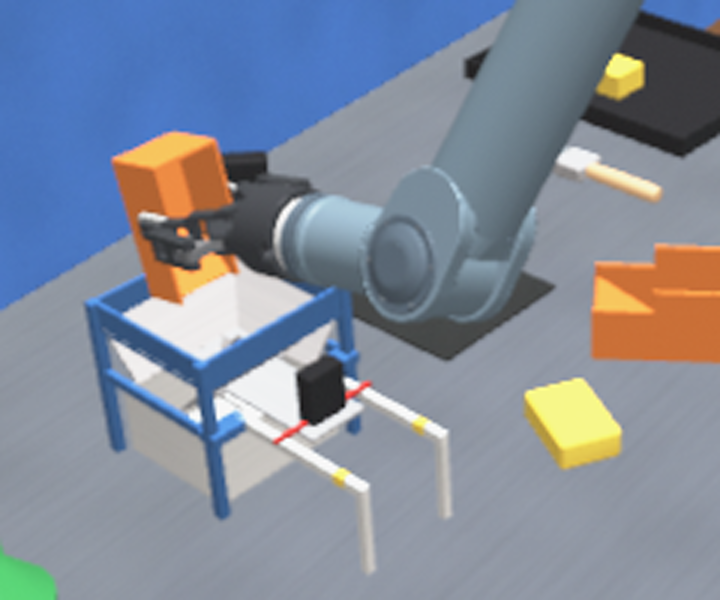

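The side picture shows the tub tipped about 78° over the hopper, its lip inside the mouth, and a nut visible on the gate at crop (232,340). I retrace to above the mat and check hopper and tub there before placing.

```bash
python3 - <<'E'
from h import *
np.set_printoptions(precision=3,suppress=True)
def go(p,o,v,T):
    L=np.linalg.norm(np.array(p)-state()['tool_pos']);line_to(list(p),feed=max(v,L/T),rotation=list(o))
for d,z in [(70,.17),(60,.18),(50,.2),(40,.225),(30,.24),(20,.26)]:
    go(tcp_for_lip(stn(.015,0,z),np.radians(d),SY),ori(SY,np.radians(d)),.01,.9)
line_to([.56,-.02,.36],feed=.2,rotation=list(ori(SY,.17)))
line_to([*TUB,.3],feed=.2,rotation=list(ori(TY)))
s=state();print(s['t'],s['tool_pos'],s['q'],s['gripper_width'],s['ft_force'])
save("t3",grab_frame("top"),(180,110,400,275),3.6)
E
```

```text
27.075 [ 0.664 -0.16   0.3  ] [ 0.509  0.441 -0.462  1.408  0.196  1.337  1.45 ] 0.06562210110973987 [-0.497  0.255 -1.028]
```

View pics/t3.png

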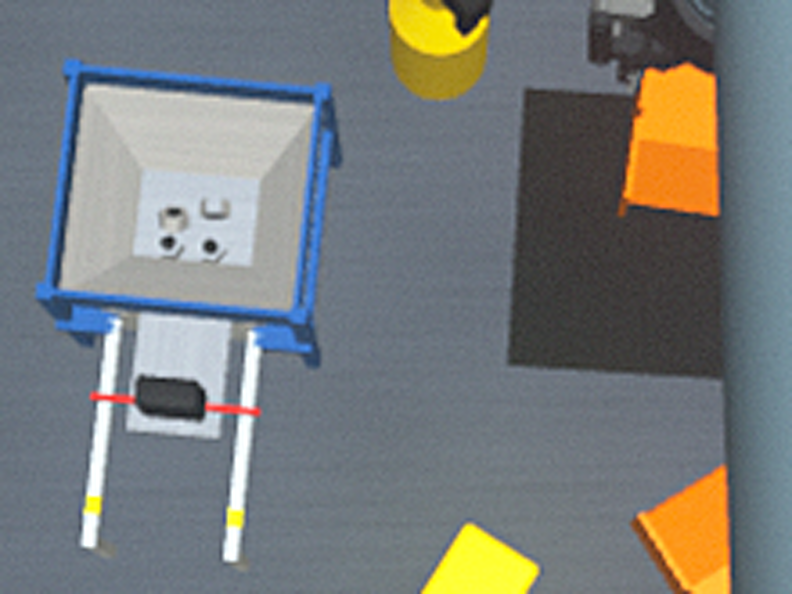

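The top picture shows all four nuts in the hopper, at crop (173,216), (215,208), (168,244) and (211,247). The tub is empty and the gate shut. Next I place the tub and move to the handle.

```bash
python3 - <<'E'
from h import *
np.set_printoptions(precision=3,suppress=True)
line_to([*TUB,.06],feed=.2); line_to([*TUB,.0225],feed=.04)
s=state();print(s['t'],s['tool_pos'],s['ft_force'])
let_go();pause(.3)
line_to([*TUB,.15],feed=.12);line_to([*TUB,.24],feed=.2);s=state();print(s['t'],s['gripper_width'],s['ft_force'])
line_to([.5,0,.27],feed=.25,rotation=list(ori(SY)))
line_to(list(stn(-.125,0,.25)),feed=.2);s=state();print(s['t'],s['tool_pos'],s['q'])
c=get_calibration("wrist");im=grab_frame("wrist")
for x,y,z in [(x,y,.14) for x in(-.115,-.135) for y in(.02,-.02)]+[(-.195,.046,.09),(-.195,-.046,.09)]:
    u=proj(c,stn(x,y,z));cv2.circle(im,tuple(int(round(a)) for a in u),4,(0,255,0),1)
t=grab_frame("top")
a=cv2.cvtColor(np.hstack([cv2.resize(im,(560,420)),cv2.resize(t[100:280,300:400],(233,420))]),cv2.COLOR_RGB2BGR);cv2.imwrite("pics/w4.png",a)
E
```

```text
29.5583 [ 0.664 -0.162  0.023] [ 0.495 -0.907 -1.085]
32.0167 0.0858524109766121 [ 0.877  0.135 -0.577]
34.0417 [0.523 0.156 0.25 ] [ 0.239  0.236 -0.686  1.802  0.163  1.161  0.965]
```

View pics/w4.png

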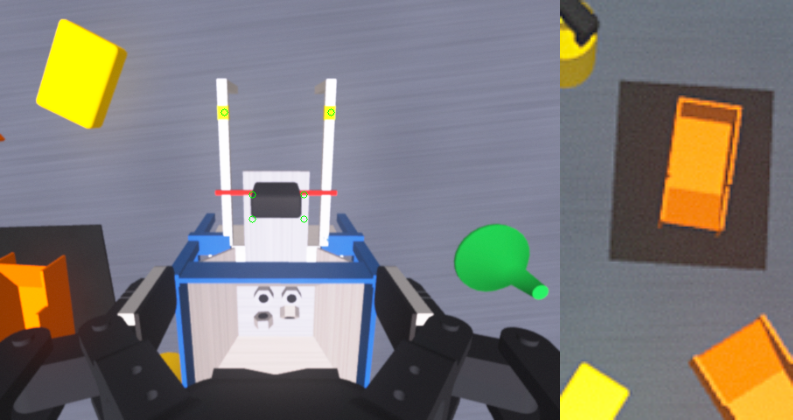

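The wrist picture shows the yellow marks exactly at the predictions and the handle foot and red pointer where expected. The four nuts lie in the hopper at (263,297)–(290,310). On the right, the empty tub stands on its mat, let go. Next I grip the handle across y and pull.

```bash
python3 - <<'E'
from h import *
np.set_printoptions(precision=3,suppress=True)
line_to(list(stn(-.125,0,.16)),feed=.15);line_to(list(stn(-.125,0,.099)),feed=.06)
s=state();print(s['t'],s['tool_pos'],s['ft_force'])
close(80);s=state();print(s['t'],s['gripper_width'],s['ft_force'])
line_to(list(stn(-.195,0,.099)),feed=.05);pause(.8)
s=state();print(s['t'],s['tool_pos']-stn(-.195,0,.099),s['gripper_width'],s['ft_force'])
cs,ct=get_calibration("side"),get_calibration("top");a=grab_frame("side");t=grab_frame("top")
for k in blobs(t,(0,150,100),(4,255,255),(195,205,260,265),2):
    r=cv2.minAreaRect(k);p=plane(ct,r[0],.09);print("red",r[0],p[:2],"gate",-(p[:2]-ST)@[np.cos(SY),np.sin(SY)]-.125)
A=cv2.resize(a[180:320,180:340],(480,420),interpolation=2);B=cv2.resize(t[115:275,185:285],(262,420),interpolation=2)
cv2.imwrite("pics/e1.png",cv2.cvtColor(np.hstack([A,B]),cv2.COLOR_RGB2BGR))
E
```

```text
36.0583 [0.523 0.158 0.099] [ 0.027 -0.522  0.215]
36.55 0.03921852107370617 [-2.478 -3.391  5.141]
38.9 [ 0.003 -0.001  0.001] 0.03885557508110587 [ 6.57  -2.386  0.685]
```

View pics/e1.png

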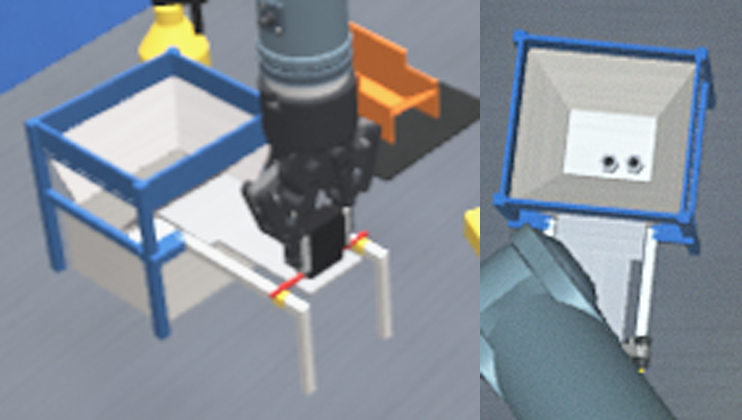

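The side picture shows the handle gripped and the red pointer at the yellow marks, slightly on the hopper side (TCP lags 3 mm). Two nuts show in the basket. The front half of the basket floor is hidden from the top camera. I nudge out 3 mm and look again.

```bash
python3 - <<'E'
from h import *
np.set_printoptions(precision=4,suppress=True)
line_to(list(stn(-.199,.001,.098)),feed=.02);pause(.8)
s=state();x=np.array([np.cos(SY),np.sin(SY)])
print(s['t'],"gate by TCP",-(s['tool_pos'][:2]-ST)@x-.125,s['gripper_width'],s['ft_force'])
c=get_calibration("side");a=grab_frame("side");w=grab_frame("wrist")
for nm,lo,hi in(("red",(0,150,100),(6,255,255)),("yel",(22,120,120),(35,255,255))):
  for k in blobs(a,lo,hi,(250,235,325,300),2):
    r=cv2.minAreaRect(k);p=plane(c,r[0],.09);print(nm,np.round(r[0],1),cv2.contourArea(k),"stn x,y",(p[:2]-ST)@x,(p[:2]-ST)@[-x[1],x[0]])
A=cv2.resize(a[190:300,180:320],(458,360),interpolation=2);B=cv2.resize(w[:,150:520],(278,360),interpolation=3)
cv2.imwrite("pics/e2.png",cv2.cvtColor(np.hstack([A,B]),cv2.COLOR_RGB2BGR))
E
```

```text
40.1583 gate by TCP 0.06994042387881488 0.03912623673891755 [ 5.6352 -6.6583  6.087 ]
red [276. 275.] 3.0 stn x,y -0.1928567977447055 0.03251870354256601
```

View pics/e2.png

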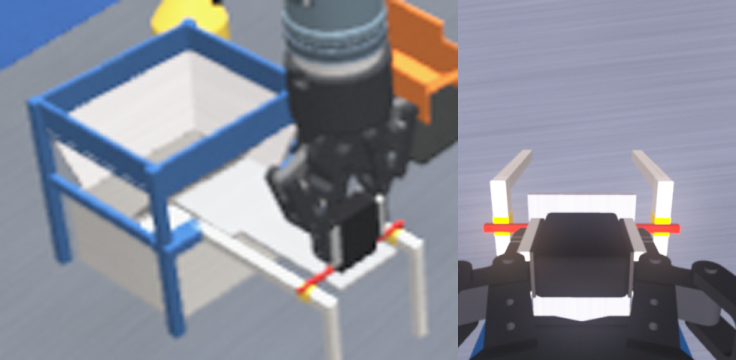

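The wrist picture shows the red pointer crossing both yellow marks at about mid-length (row 228). Gate by TCP is 69.9 mm. The grip holds at 39 mm width, and the hopper is clear of nuts in every view.

```bash
python3 - <<'E'
from h import *
pause(.5);s=state();print(s['t'],s['tool_pos'],s['gripper_width'],abs(s['joint_velocities']).max())
close_job()
E
```

```text
40.7583 [0.45272822 0.16407795 0.09947947] 0.0393222374673472 0.002153381250252475
the job is handed in; nothing more can be done
```

I handed the job in at t = 40.8 s with the gripper holding the gate handle at the yellow marks. One check is incomplete: I could see only two of the four nuts in the basket.

**What I did**
- I gripped the small orange tub across its side walls and carried it to the hopper. I tipped it to 78° and saw all four nuts lying on the shut gate.
- I then stood the empty tub back on its mat and let go of it.
- Finally I gripped the gate handle across y and pulled it to the marks.

**Last checks**
- **Gate:** The gripper position puts the gate at 69.9 mm. After the first pull the arm was lagging by 3 mm, so I nudged it outward.
- **Pointer:** The wrist picture shows the red pointer within both yellow marks. In the side picture, a small red patch (one pixel cluster) read about 2 mm short of mid-mark, still within the 64–76 mm band.
- **Grip:** The fingers held the handle at 39 mm width, and the arm was still.
- **Tub:** It was upright on its mat and clear of the robot in the picture taken after letting go. Part of it is also visible in the last side picture.
- **Nuts:** No nut was visible in the hopper after the pull. Two were visible on the basket floor. I assume the other two are in its front half, which no camera could see, so all four being in the basket is not confirmed.

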